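# Run a filament guide ring along its bent rod to the stop

### The arm

A 6-joint arm with a two-finger parallel gripper is mounted at the origin on a cart in front of the work surface, level with it; the furniture and walls round the work are solid. World frame = base frame: x ahead of the robot, y to its left, z up, the work surface at z = 0. Lengths are in m, angles in rad, forces in N, time in s.
With the tool pointing down it reaches from about 0.325 to 0.9 m from the base axis. Payload 6.1 kg.
Tool frame: the origin (TCP) lies at the very end of the fingers, on their centre line; the grasp point (between the pads) lies 19 mm behind it (env.grip_point_offset is the distance from the TCP to the grasp point, in m); z points along the fingers, y is the line along which they close (so a half turn about z gives the same grasp; the last joint's range is limited). The gripper opens to 85 mm and grips with 20 to 120 N. Pads are 22 mm wide; open, the fingers measure 114 mm over their backs; the gripper's body (76 mm by 85 mm) begins 54 mm behind the grasp point. The pads swing forward as they close: fully open they stand 13 mm farther back than shut.
Start: joints at [-1.355, 0.22, 1.526, -0, 1.395, -0.126], TCP at [0.209, -0.589, 0.231] pointing down, gripper open.
Joint ranges: [-2.98, 2.98], [-0.91, 2.08], [0.09, 2.57], [-1.24, 4.39], [0.2, 2.65], [-2.68, 2.68]. Speed limits (rad/s): [2.57, 2.57, 3.01, 3.14, 3.14, 3.14].

### API

Orientations are given as a unit quaternion [w, x, y, z].
In Python, from cell import readout, vision, job, models, env gives the robot as it stands.
- The arm moves only by the tool step_arm, never from a script. Its arguments are lists of equal length, an entry for each row: "offset": the shift along the tool's x, y, z in units of 0.25 m (1.0 is 0.25 m), a list of three; "twist": the turn about the tool's z in units of pi/4 rad (1.0 is pi/4 rad); "jaw": the opening, from -1 (shut) to 1 (fully open), so that 0 is half open. In form: {"offset": [[x, y, z], ...], "twist": [twist, ...], "jaw": [jaw, ...]}. A call has 1 to 10 rows; each row is the pose to reach, as a shift and turn from the pose commanded when the call began, along the tool's axes at that moment; what a row does not reach only later rows make up. A row lasts 1/12 s, in which the tool goes at most 41.7 mm and 7.16 degrees, less where a joint would pass 70% of its speed; a pose out of reach is approached as far as the arm can. A call with a number of a shift or a turn outside -1 to 1 is refused whole. A call with a gripper value outside its range is refused whole. The fingers move at their own pace and stop on an object; "newtons" is the grip in N (left out, the last holds). Time passes only in rows, so rows that repeat a pose let the fingers close. It gives the time, the measured TCP pose, the force, the opening and the grip force at its end, in the units of the state.
- readout.get_obs(): the state, without advancing time (a new reading comes with each control period).
- vision.grab_frame(name): name is "scene" or "top"; returns the picture (480x640x3 uint8, red, green, blue); there is no depth.
- vision.camera_info(name): a dict with "mtx" (3x3 intrinsics, pixels), "k1" (the pictures are not rectified: a ray, as slopes to the right and down, at radius r is drawn at 1 + k1 r^2 times it, then the intrinsics apply), "extrinsics" (4x4, takes a point from world to camera coordinates). Camera axes: x right, y up, looking along -z (the intrinsics and any distortion apply to the point x, -y, -z); pixel columns grow to the right and rows downward; lengths in m; the calibration is good to about 2 mm. A picture is of the moment at which its call begins. camera_info takes no time and is no camera call.
- job.finish_job(): hands the job in; it is judged then, once.
Trained networks look in the newest picture that a camera, given by its name, has taken for a name from the list of things; names that differ only in an ending like _2 or _b are one class to them, and where a whole thing is asked for, a point or a joint stands for the part that bears it (a point fixed in the world has none). Each returns a list of dicts, best first, with "score" (0 to 1); they miss things now and then, are a little off and sometimes report something else, mostly with a low value. They report only what shows in the picture. A call takes as long as a camera call. They do not tell look-alikes from the thing itself.
- models.spot_in(camera, thing): "rect" ([centre column, centre row, width, height] in pixels, round what is visible of it).
The state is a dict: "time": time; "q": joint angles; "joint_velocities": joint speeds; "effort": joint torques, N m; "ee_pos": TCP position; "ee_rot": TCP orientation; "ft_force": force on the tool from outside, world axes, zero at the start; "ft_torque": the same for the moment, N m; "opening": finger opening in m; "gripper_force": force on a finger pad.
Only numpy, scipy, OpenCV 4.12 (cv2) and the standard library are available. Lean on these libraries where they do the work, as an engineer would, in place of code of your own. Each camera call takes 0.05 s, during which the arm holds its last target. There are 200 camera calls.

### The job

Pick up the orange filament guide by its tab, thread its ring onto the free end of the bent steel rod and slide it along the rod, round both bends, until it is fully home against the red stop collar; then let go so that it hangs there. Work gently: feel your way round the bends so that the ring never binds or forces the rod, and leave the stepper motor and the carton where they stand.

Things in the scene. Friction and masses are not known exactly. Their poses are not given: they have to be found in the camera images.
- guide: loose filament guide, about 100 g: orange ring on a dark steel foot (30 x 44 x 6 mm), orange grip tab on top. Origin: centre of the foot's underside, z up. The tab is 12 mm thick along x, 24 mm wide along y and reaches from 46 to 92 mm above the origin; grip its two broad faces. Stands on the worktop's front edge, left of the middle. The heavy foot keeps it upright when it hangs
- ring (a point): centre of the guide's ring, 34 mm above the guide's origin. Ring: outside 26 mm, hole 13 mm, 10 mm long; the hole's axis is x (the guide's x). Front and back are alike
- rod_tip (a point): centre of the small brass ball (9 mm) that forms the free end of the bent steel rod; its own axes lie anyhow and mean nothing. The rod is round, 8 mm thick, rigid and level, its axis 140 mm above the worktop all along. It runs inward from here, straight for 34 to 66 mm, roughly along the stop's +x direction but up to 17 degrees off to either side
- stop (a point): on the rod's axis, in the stop face of the red stop collar (22 mm across, 12 mm thick) near the stand's post. The last straight run of the rod comes in along +x of this point and meets the collar here. Seen from the stop, the rod goes off along -x; the ring's centre is 5 mm before this point when home
- stand: fixed stand of the rod: grey foot plate 80 x 64 x 12 mm, post, black clamp block up to 150 mm. Origin under the post. From stop to free end: run of 25 to 80 mm along -x; bend toward +y by 60 degrees +-9; run of 32 to 48 mm; bend back by 60 +-9; last run to the tip. Bend radius 26 mm. Hand-bent: exact runs and bends vary unmeasured, so feel or look. Over 15 N on it is forcing
- stepper: a spare stepper motor, 46 x 42 x 65 mm, standing loose at the front edge between the guide and the rod; origin under its centre. Leave it alone
- carton: a small brown carton, 45 x 63 x 101 mm, standing loose on the left; origin under its centre. Leave it alone
There are look-alikes about, which are no part of the job. Of the things shaped like the guide, the orange one is meant.

How it is judged:
On the way:
1. the ring is put over the free end of the rod (distance between ring and rod_tip below 0.006 m), for 0.02 s.
At the end, for the whole second after the job is handed in: the guide hangs released and at rest on the rod, tab up (within 0.5 rad), its ring round the rod and home on the stop: the ring's centre no more than 9 mm before the stop face (touching is 5 mm) and within 6 mm of the rod's axis (x of ring in the frame of stop between -0.009 and 0 m and y of ring in the frame of stop between -0.006 and 0.006 m and z of ring in the frame of stop between -0.007 and 0.006 m and angle between guide's own z axis and vertical below 0.5 rad and linear speed of guide below 0.03 m/s).
It fails at once if the rod or its stand is pressed with more than 15 N (contact force between stand and anything else above 15 N).
It fails at once if the stepper motor is shifted by more than 15 mm (distance of stepper from where it was at the start of the episode above 0.015 m).
It fails at once if the carton is shifted by more than 15 mm (distance of carton from where it was at the start of the episode above 0.015 m).
It also fails if it takes over 72 s, if anything falls off the work surface, if the arm or the gripper's body presses on something with over 40 N, if the wrist force passes 120 N, or if a joint passes its speed limit or range.

## Working session

There is one attempt and no reset: what is moved stays moved. The work goes in short steps, Python scripts to look and compute and a tool call to move; the robot and the scene stay as the last step left them, time stands still between calls to the robot, and variables do not carry over. Pictures are saved under pics/ and viewed, at most 10 in all, crops included, and the job is handed in when it is done.

Besides the shell and the picture viewer there is one more tool, called after "Request:" as name(argument=value, ...) on one line, values as JSON. step_arm: Moves the arm, as the interface text tells. Shifts and turns lie within -1 to 1; 1 stands for 0.25 m of shift or pi/4 rad of turn. Its arguments: {"type":"object","properties":{"offset":{"type":"array"},"twist":{"type":"array"},"jaw":{"type":"array"},"newtons":{"type":"number"}},"required":["offset","twist","jaw"]}

```bash
mkdir -p pics; python3 - <<'E'
from cell import readout, vision, job, models, env
import cv2,numpy as np
o=readout.get_obs();print(o['time'],o['ee_pos'],o['ee_rot'],o['opening'],env.grip_point_offset)
for c in("scene","top"):
    f=vision.grab_frame(c);cv2.imwrite(f"pics/{c}0.png",f[:,:,::-1])
    i=vision.camera_info(c);print(c,np.array(i['mtx']).round(1).tolist(),i['k1'],np.array(i['extrinsics']).round(4).tolist())
    for t in("guide","ring","rod_tip","stop","stand","stepper","carton"):
        try:print(t,[(np.round(d['rect']).tolist(),round(d['score'],2)) for d in models.spot_in(c,t)][:4])
        except Exception as e:print(t,e)
E
```

```text
0.0 [ 0.20935985 -0.58824849  0.23020348] [-9.70969590e-04  9.85432754e-01  1.70062764e-01 -4.21487937e-05] 0.08542007817992414 0.0187
scene [[533.8, 0.0, 321.8], [0.0, 533.8, 244.5], [0.0, 0.0, 1.0]] -0.13845967837185824 [[-0.9017, -0.4323, 0.0051, 0.5556], [0.3367, -0.6948, 0.6355, -0.1806], [-0.2712, 0.5748, 0.7721, -1.1392], [0.0, 0.0, 0.0, 1.0]]
guide [([236.0, 408.0, 23.0, 33.0], 0.78), ([358.0, 281.0, 19.0, 34.0], 0.66), ([327.0, 182.0, 14.0, 34.0], 0.6), ([275.0, 436.0, 24.0, 35.0], 0.59)]
ring [([272.0, 437.0, 28.0, 33.0], 0.87), ([237.0, 407.0, 25.0, 35.0], 0.87), ([362.0, 286.0, 18.0, 38.0], 0.61), ([330.0, 182.0, 18.0, 39.0], 0.53)]
rod_tip []
stop [([369.0, 146.0, 75.0, 55.0], 0.81)]
stand []
stepper [([388.0, 240.0, 20.0, 28.0], 0.56), ([367.0, 146.0, 86.0, 58.0], 0.54)]
carton [([264.0, 364.0, 37.0, 55.0], 0.97)]
top [[446.7, 0.0, 318.4], [0.0, 446.7, 247.6], [0.0, 0.0, 1.0]] 0.02131777881814012 [[-0.0165, -0.9998, -0.0116, 0.1485], [0.9879, -0.0181, 0.1543, -0.5916], [-0.1545, -0.0089, 0.988, -1.0704], [0.0, 0.0, 0.0, 1.0]]
guide [([174.0, 298.0, 23.0, 19.0], 0.84), ([326.0, 299.0, 20.0, 14.0], 0.73), ([426.0, 224.0, 24.0, 24.0], 0.65), ([180.0, 263.0, 24.0, 15.0], 0.54)]
ring [([175.0, 297.0, 24.0, 15.0], 0.78), ([182.0, 262.0, 27.0, 11.0], 0.73), ([327.0, 298.0, 22.0, 12.0], 0.53), ([425.0, 221.0, 22.0, 20.0], 0.5)]
rod_tip []
stop [([472.0, 244.0, 36.0, 95.0], 0.86)]
stand [([471.0, 247.0, 38.0, 91.0], 0.96)]
stepper [([390.0, 301.0, 20.0, 16.0], 0.54)]
carton [([219.0, 263.0, 33.0, 22.0], 0.67)]
```

View pics/scene0.png

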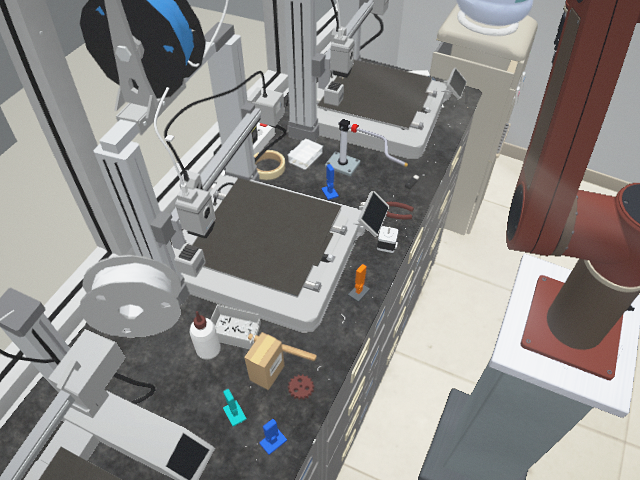

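View pics/top0.png

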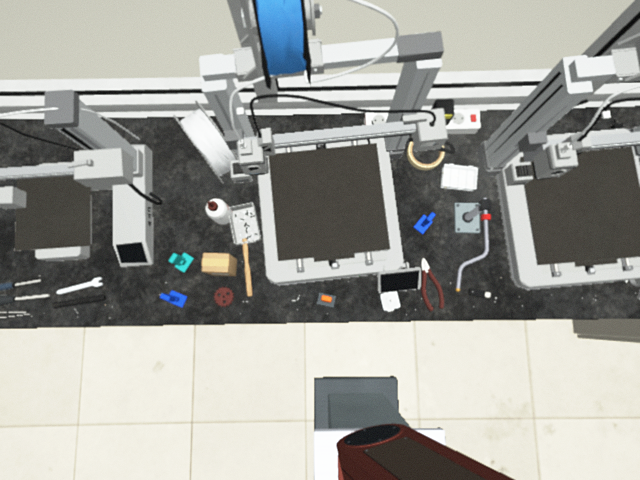

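The guide is at scene (358,281) / top (327,299). The rod's tip is at top (458,290), its collar at (486,216), and the stepper is the white cube at top (390,301). Next I'll measure from both views.

```bash
cat > h.py <<'E'
import numpy as np,cv2
from cell import readout, vision, job, models, env
from scipy.spatial.transform import Rotation as R
C={c:vision.camera_info(c) for c in("scene","top")}
def proj(c,P):
    i=C[c];E=np.array(i['extrinsics']);P=np.atleast_2d(P);q=P@E[:3,:3].T+E[:3,3]
    s=np.c_[q[:,0],-q[:,1]]/-q[:,2:3];r=(s**2).sum(1,keepdims=True);s=s*(1+i['k1']*r)
    K=np.array(i['mtx']);return s@K[:2,:2].T+K[:2,2]
def ray(c,uv):
    i=C[c];E=np.array(i['extrinsics']);K=np.array(i['mtx'])
    d=(np.array(uv,float)-K[:2,2])/K[[0,1],[0,1]];s=d.copy()
    for _ in range(20): s=d/(1+i['k1']*(s@s))
    v=E[:3,:3].T@np.array([s[0],-s[1],-1.]);o=-E[:3,:3].T@E[:3,3];return o,v/np.linalg.norm(v)
def atz(c,uv,z):
    o,v=ray(c,uv);return o+v*(z-o[2])/v[2]
def tri(a,b):
    (o,v),(p,w)=ray('scene',a),ray('top',b)
    t=np.linalg.lstsq(np.c_[v,-w],p-o,rcond=None)[0];A=o+v*t[0];B=p+w*t[1];return (A+B)/2,np.linalg.norm(A-B)
def grab(c,name=None):
    f=vision.grab_frame(c)
    if name: cv2.imwrite(f'pics/{name}.png',f[:,:,::-1])
    return f
E
python3 - <<'E'
from h import *
s=cv2.imread('pics/scene0.png');t=cv2.imread('pics/top0.png')
def hsvc(im,lo,hi,box):
    x0,y0,x1,y1=box;h=cv2.cvtColor(im[y0:y1,x0:x1],cv2.COLOR_BGR2HSV);m=cv2.inRange(h,lo,hi);y,x=np.nonzero(m);return (x.mean()+x0,y.mean()+y0,len(x),(x.min()+x0,x.max()+x0,y.min()+y0,y.max()+y0))
a=hsvc(s,(5,150,100),(20,255,255),(345,255,380,305));b=hsvc(t,(5,150,100),(20,255,255),(310,285,345,310));print('guide',a,b,tri(a[:2],b[:2]))
a=hsvc(s,(8,80,80),(25,255,255),(395,150,415,172));b=hsvc(t,(8,80,80),(25,255,255),(450,283,466,298));print('tip',a,b,tri(a[:2],b[:2]),atz('top',b[:2],.14),atz('scene',a[:2],.14))
a=hsvc(s,(0,150,80),(4,255,255),(340,115,365,140));b=hsvc(t,(0,150,80),(4,255,255),(475,205,500,225));print('collar',a,b,tri(a[:2],b[:2]),atz('top',b[:2],.14))
A=cv2.resize(s[110:230,310:430],None,fx=4,fy=4,interpolation=cv2.INTER_CUBIC)
B=cv2.resize(t[200:310,440:510],None,fx=4.36,fy=4.36,interpolation=cv2.INTER_CUBIC)[:480]
cv2.imwrite('pics/crop1.png',np.hstack([A,B[:480]]))
print(B.shape)
E
```

```text
guide (np.float64(359.86752136752136), np.float64(277.9316239316239), 234, (np.int64(355), np.int64(365), np.int64(264), np.int64(293))) (np.float64(326.07272727272726), np.float64(298.41818181818184), 55, (np.int64(321), np.int64(331), np.int64(295), np.int64(301))) (array([0.46707374, 0.12139502, 0.05561662]), np.float64(0.00025239295495922464))
tip (np.float64(405.8333333333333), np.float64(164.16666666666666), 12, (np.int64(405), np.int64(407), np.int64(162), np.int64(166))) (np.float64(457.4117647058824), np.float64(289.7647058823529), 17, (np.int64(455), np.int64(460), np.int64(288), np.int64(291))) (array([ 0.47822453, -0.1721971 ,  0.142346  ]), np.float64(0.00031389311961516644)) [ 0.47820432 -0.17293652  0.14      ] [ 0.47899882 -0.17475599  0.14      ]
collar (np.float64(353.8536585365854), np.float64(127.2439024390244), 41, (np.int64(351), np.int64(358), np.int64(124), np.int64(131))) (np.float64(485.6862745098039), np.float64(216.54901960784315), 51, (np.int64(481), np.int64(490), np.int64(214), np.int64(219))) (array([ 0.64496416, -0.24783449,  0.14068945]), np.float64(0.0006635583572101118)) [ 0.64479199 -0.24817056  0.14      ]
(480, 305, 3)
```

View pics/crop1.png

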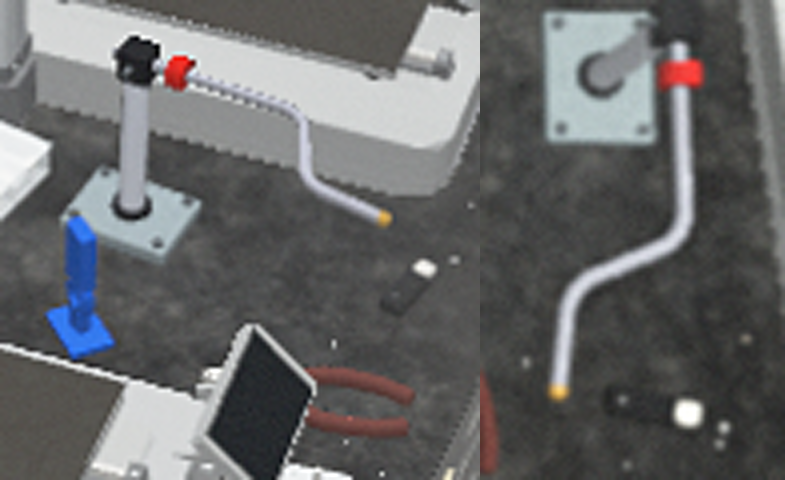

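The crop shows an S-shaped rod with the brass tip at lower left, then a bend, a diagonal run, a bend, and a straight run up to the red collar. Nothing near the rod is tall. I'll fit the rod shape and the guide's yaw.

```bash
cat > rod.py <<'E'
from h import *
from scipy.optimize import least_squares
def path(p,n=160):
    # p: x,y,yaw of stop ; L1,a1,L2,a2,L3  ; polyline from stop to tip in world
    x,y,th,L1,a1,L2,a2,L3=p;d=th+np.pi;pts=[(x,y,d)];r=.026
    def run(L):
        m=max(int(L/.001),2)
        for _ in range(m):
            X,Y,D=pts[-1];pts.append((X+L/m*np.cos(D),Y+L/m*np.sin(D),D))
    def arc(a):
        m=30
        for _ in range(m):
            X,Y,D=pts[-1];D2=D+a/m/2;pts.append((X+r*a/m*np.cos(D2)*np.sign(a),Y+r*a/m*np.sin(D2)*np.sign(a),D+a/m))
    run(L1);arc(-a1);run(L2);arc(a2);run(L3);return np.array(pts)
E
python3 - <<'E'
from rod import *
from scipy.ndimage import map_coordinates
T=cv2.imread('pics/top0.png').astype(float);S=cv2.imread('pics/scene0.png').astype(float)
# rod mask centerline: bright-low-sat pixels weighted, per normal section along model, iterated
g={'top':T.mean(2),'scene':S.mean(2)}
p=np.array([.638,-.248,0.0,.06,1.05,.04,1.0,.045])
tip=np.array([.4782,-.1729])
def meas(p,c,dz=0):
    P=path(p);s=np.r_[0,np.cumsum(np.hypot(*np.diff(P[:,:2],axis=0).T))];out=[]
    for k in range(0,len(P),4):
        if s[k]<.006 or s[k]>s[-1]-.008: continue
        n=np.array([-np.sin(P[k,2]),np.cos(P[k,2])]);t=np.arange(-.012,.0121,.0005)
        q=np.c_[P[k,:2]+t[:,None]*n,np.full(len(t),.14+dz)];uv=proj(c,q)
        v=map_coordinates(g[c],[uv[:,1],uv[:,0]],order=1);w=np.clip(v-110,0,90)
        if w.sum()>200: out.append((k,(w*t).sum()/w.sum()))
    return out
for it in range(6):
    M=meas(p,'top');P=path(p)
    W=np.array([P[k,:2]+e*np.array([-np.sin(P[k,2]),np.cos(P[k,2])]) for k,e in M])
    def f(q):
        Q=path(q)[:,:2];d=np.array([np.min(np.hypot(*(Q-w).T)) for w in W])
        return np.r_[d,3*(Q[-1]-tip),3*(q[0]-.638),.002*(np.r_[q[4],q[6]]-1.047)]
    p=least_squares(f,p,diff_step=1e-4).x
print(p.round(4).tolist(),'rms',np.sqrt(np.mean(f(p)[:-5]**2)),len(W), 'deg',np.degrees(p[[2,4,6]]))
np.save('rod.npy',p);P=path(p);print(P[::12].round(3).tolist(),P[-1])
# guide fit: pose x,y,yaw by silhouettes of tab box in both views
def mask(im,box):
    h=cv2.cvtColor(im.astype(np.uint8),cv2.COLOR_BGR2HSV);m=cv2.inRange(h,(5,150,60),(20,255,255));o=np.zeros_like(m);x0,y0,x1,y1=box;o[y0:y1,x0:x1]=m[y0:y1,x0:x1];return o>0
m={'scene':mask(S,(345,255,380,305)),'top':mask(T,(310,285,345,310))}
def sil(c,q):
    x,y,th=q;o=np.zeros((480*4,640*4),np.uint8)
    A=[np.array([[a,b,z] for a in(-.006,.006) for b in(-.012,.012) for z in(.046,.092)])]
    an=np.linspace(0,2*np.pi,24);A.append(np.array([[a,.013*np.cos(u),.034+.013*np.sin(u)] for a in(-.005,.005) for u in an]))
    Rz=np.array([[np.cos(th),-np.sin(th),0],[np.sin(th),np.cos(th),0],[0,0,1]])
    for a in A:
        uv=proj(c,a@Rz.T+[x,y,0]);cv2.fillConvexPoly(o,cv2.convexHull(((uv+.5)*4).round().astype(np.int32)),255)
    return cv2.resize(o,(640,480),interpolation=cv2.INTER_AREA)/255.
from scipy.optimize import minimize
def cost(q): return sum(np.abs(sil(c,q)-m[c]).sum() for c in m)
best=min((minimize(cost,[.467,.121,t],method='Nelder-Mead',options=dict(initial_simplex=[[.467,.121,t],[.471,.121,t],[.467,.125,t],[.467,.121,t+.15]])) for t in np.arange(-.9,1,.3)),key=lambda r:r.fun)
print(best.x,best.fun)
for z in(.03,.06):print(atz('top',(327,283),z))
E
```

```text
[0.638, -0.2474, -0.0351, 0.063, 1.1505, 0.0353, 1.0075, 0.0416] rms 0.00018327816126086226 46 deg [-2.00997927 65.91701062 57.72489357]
[[0.638, -0.247, 3.107], [0.626, -0.247, 3.107], [0.614, -0.247, 3.107], [0.602, -0.246, 3.107], [0.59, -0.246, 3.107], [0.578, -0.245, 3.107], [0.566, -0.243, 2.761], [0.557, -0.237, 2.301], [0.551, -0.226, 1.956], [0.546, -0.215, 1.956], [0.542, -0.204, 1.956], [0.537, -0.193, 2.09], [0.53, -0.185, 2.493], [0.521, -0.181, 2.896], [0.509, -0.179, 2.964], [0.497, -0.176, 2.964], [0.485, -0.174, 2.964]] [ 0.47815934 -0.1730377   2.96353248]
[ 0.4667232   0.12240157 -0.11511451] 47.71764705882353
[0.50663708 0.11820681 0.03      ]
[0.50435895 0.11847563 0.06      ]
```

Request:
step_arm(offset=[[0.3,-0.3,-0.1],[0.6,-0.6,-0.15],[0.9,-0.9,-0.15]], twist=[0,0,0], jaw=[1,1,1])

```text
time: 1.05
ee_pos: [0.2625, -0.4769, 0.2515]
ee_rot: [0.0, 0.986, 0.169, 0.0]
ft_force: [0.2, 0.8, 0.4]
opening: 0.0852
gripper_force: 0.0
```

Request:
step_arm(offset=[[0.08,-0.1,0],[0.18,-0.22,0],[0.28,-0.35,0],[0.38,-0.48,0],[0.48,-0.61,0],[0.58,-0.73,0],[0.66,-0.84,0],[0.73,-0.93,0],[0.78,-0.99,0],[0.786,-0.994,0]], twist=[-0.08,-0.16,-0.24,-0.32,-0.4,-0.48,-0.55,-0.62,-0.68,-0.71], jaw=[-0.34,-0.34,-0.34,-0.34,-0.34,-0.34,-0.34,-0.34,-0.34,-0.34], newtons=30)

```text
time: 1.88
ee_pos: [0.365, -0.1748, 0.2516]
ee_rot: [0.0, 0.899, 0.437, 0.001]
ft_force: [-1.1, 0.1, -0.5]
opening: 0.0282
gripper_force: 0.0
```

Request:
step_arm(offset=[[0.13,-0.04,0],[0.27,-0.09,0.0],[0.41,-0.14,0.03],[0.55,-0.19,0.06],[0.68,-0.23,0.1],[0.8,-0.27,0.14],[0.89,-0.31,0.18],[0.96,-0.335,0.2],[0.995,-0.346,0.2],[0.995,-0.346,0.2]], twist=[-0.08,-0.16,-0.24,-0.32,-0.4,-0.48,-0.55,-0.62,-0.68,-0.7], jaw=[-0.34,-0.34,-0.34,-0.34,-0.34,-0.34,-0.34,-0.34,-0.34,-0.34])

```text
time: 2.72
ee_pos: [0.4515, 0.0718, 0.2008]
ee_rot: [-0.0, 0.748, 0.664, -0.0]
ft_force: [0.5, -0.6, -0.3]
opening: 0.0282
gripper_force: 0.0
```

```bash
cat >> h.py <<'E'
def pose():
    o=readout.get_obs();w,x,y,z=o['ee_rot'];M=R.from_quat([x,y,z,w]).as_matrix();return o,np.array(o['ee_pos']),M
def to(target,phi=None):
    o,p,M=pose();d=M.T@(np.array(target)-p)/.25
    f=np.arctan2(M[1,0],M[0,0]);tw=0 if phi is None else -(phi-f)/(np.pi/4)
    print('t',round(o['time'],2),'pos',p.round(4),'phi',round(f,4),'F',np.round(o['ft_force'],1),'zax',M[:,2].round(3),'-> off',d.round(3),'tw',round(tw,3))
E
python3 -c "
from h import *
to([.467,.1218,.058],1.456)"
```

```text
t 2.72 pos [0.4515 0.0718 0.2008] phi 1.453 F [ 0.5 -0.6 -0.3] zax [-0.001  0.    -1.   ] -> off [0.206 0.038 0.571] tw -0.004
```

Move above the guide and look once from there.

Request:
step_arm(offset=[[0.06,0.01,0.08],[0.13,0.025,0.18],[0.19,0.036,0.28],[0.206,0.038,0.34],[0.206,0.038,0.36],[0.206,0.038,0.36]], twist=[-0.004,-0.004,-0.004,-0.004,-0.004,-0.004], jaw=[-0.34,-0.34,-0.34,-0.34,-0.34,-0.34])

```text
time: 3.22
ee_pos: [0.466, 0.1198, 0.11]
ee_rot: [-0.001, 0.748, 0.664, -0.001]
ft_force: [0.5, 0.5, -0.1]
opening: 0.0282
gripper_force: 0.0
```

```bash
python3 - <<'E'
from h import *
a=grab('scene');b=grab('top')
A=cv2.resize(a[210:330,300:400],None,fx=4,fy=4,interpolation=cv2.INTER_CUBIC);B=cv2.resize(b[250:330,285:380],None,fx=4,fy=4,interpolation=cv2.INTER_CUBIC)
B=cv2.copyMakeBorder(B,0,A.shape[0]-B.shape[0],0,0,cv2.BORDER_CONSTANT)
cv2.imwrite('pics/crop2.png',np.hstack([A,B])[:,:,::-1]);to([.467,.1218,.058],1.456)
E
```

```text
t 3.32 pos [0.4676 0.1199 0.1123] phi 1.451 F [ 0.1 -0.   0.7] zax [ 0.001 -0.    -1.   ] -> off [ 0.007 -0.004  0.217] tw -0.006
```

View pics/crop2.png

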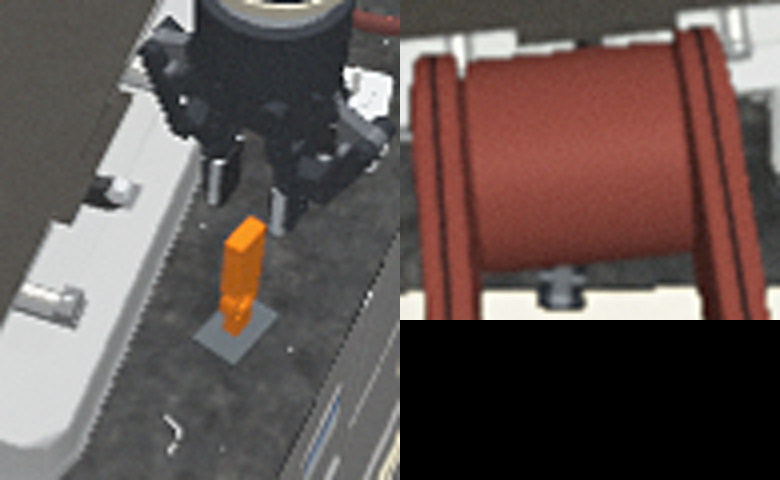

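The fingers straddle the tab (scene crop about (247,193)), the tab's top is at (245,232), and the bed edge at left is clear. I'll descend and grip.

Request:
step_arm(offset=[[0.005,-0.002,0.05],[0.007,-0.004,0.11],[0.007,-0.004,0.17],[0.007,-0.004,0.207],[0.007,-0.004,0.217],[0.007,-0.004,0.217]], twist=[-0.006,-0.006,-0.006,-0.006,-0.006,-0.006], jaw=[-0.34,-0.34,-0.34,-0.34,-0.34,-0.34])

```text
time: 3.82
ee_pos: [0.4663, 0.1224, 0.0574]
ee_rot: [0.0, 0.746, 0.666, 0.0]
ft_force: [-0.3, -0.7, -0.0]
opening: 0.0285
gripper_force: 0.0
```

Request:
step_arm(offset=[[0,0,0],[0,0,0],[0,0,0],[0,0,0],[0,0,0],[0,0,0]], twist=[0,0,0,0,0,0], jaw=[-1,-1,-1,-1,-1,-1], newtons=40)

```text
time: 4.32
ee_pos: [0.4671, 0.1228, 0.0582]
ee_rot: [0.001, 0.746, 0.666, 0.001]
ft_force: [-1.1, 0.1, 5.9]
opening: 0.0117
gripper_force: 41.7
```

```bash
python3 - <<'E'
from h import *
grab('scene','s2');to([.467,.1218,.058],1.456)
E
```

```text
t 4.37 pos [0.4671 0.1228 0.0582] phi 1.4572 F [-1.3  0.3  5.7] zax [ 0.002 -0.    -1.   ] -> off [-0.004  0.     0.001] tw 0.002
```

Request:
step_arm(offset=[[0,0,-0.05],[0,0,-0.14],[0,0,-0.25],[0,0,-0.38],[0,0,-0.5],[0,0,-0.6],[-0.08,0,-0.65],[-0.2,0,-0.66],[-0.34,0,-0.66],[-0.48,0,-0.66]], twist=[0,0,0,0,0,0,0,0,0,0], jaw=[-1,-1,-1,-1,-1,-1,-1,-1,-1,-1])

```text
time: 5.2
ee_pos: [0.4523, 0.0029, 0.2226]
ee_rot: [0.001, 0.745, 0.667, 0.0]
ft_force: [1.0, -0.6, -0.5]
opening: 0.0117
gripper_force: 40.8
```

```bash
python3 - <<'E'
from h import *
to([.440,-.1663,.19],1.393)
E
```

```text
t 5.2 pos [0.4523 0.0029 0.2226] phi 1.4591 F [ 1.  -0.6 -0.5] zax [ 0.001 -0.    -1.   ] -> off [-0.678  0.026  0.131] tw 0.084
```

Request:
step_arm(offset=[[-0.12,0.005,0],[-0.25,0.01,0],[-0.38,0.016,0],[-0.5,0.02,0.02],[-0.59,0.024,0.05],[-0.65,0.026,0.09],[-0.678,0.026,0.12],[-0.678,0.026,0.131],[-0.678,0.026,0.131],[-0.678,0.026,0.131]], twist=[0.01,0.02,0.03,0.05,0.07,0.084,0.084,0.084,0.084,0.084], jaw=[-1,-1,-1,-1,-1,-1,-1,-1,-1,-1])

```text
time: 6.03
ee_pos: [0.4397, -0.1646, 0.1892]
ee_rot: [-0.0, 0.767, 0.641, 0.0]
ft_force: [-1.3, -0.1, -1.7]
opening: 0.0113
gripper_force: 40.8
```

```bash
python3 - <<'E'
from h import *
a=grab('scene','s3');b=grab('top','t3');to([.440,-.1663,.164],1.393)
for c in('scene','top'):print(c,[(np.round(d['rect'],1).tolist(),round(d['score'],2)) for d in models.spot_in(c,'guide')][:4],[(np.round(d['rect'],1).tolist(),round(d['score'],2)) for d in models.spot_in(c,'rod_tip')][:2])
A=cv2.resize(a[100:240,330:450],None,fx=4,fy=4,interpolation=cv2.INTER_CUBIC);B=cv2.resize(b[220:320,430:500],None,fx=4,fy=4,interpolation=cv2.INTER_CUBIC)
B=cv2.copyMakeBorder(B,0,A.shape[0]-B.shape[0],0,0,cv2.BORDER_CONSTANT)
cv2.imwrite('pics/crop3.png',np.hstack([A,B])[:,:,::-1])
E
```

```text
t 6.13 pos [ 0.4402 -0.1647  0.1899] phi 1.3927 F [ 0.6  0.1 -1.2] zax [ 0.001 -0.    -1.   ] -> off [-0.006  0.     0.103] tw -0.0
scene [([271.4, 436.8, 26.4, 33.7], 0.82), ([234.9, 407.9, 19.6, 35.5], 0.82), ([364.5, 147.6, 82.2, 59.8], 0.7), ([422.1, 162.4, 16.2, 39.9], 0.68)] []
top [([453.7, 304.3, 21.8, 14.2], 0.78), ([425.1, 222.8, 20.8, 21.5], 0.67), ([180.9, 261.8, 21.3, 18.1], 0.53)] [([219.6, 263.1, 37.8, 21.9], 0.29)]
```

View pics/crop3.png

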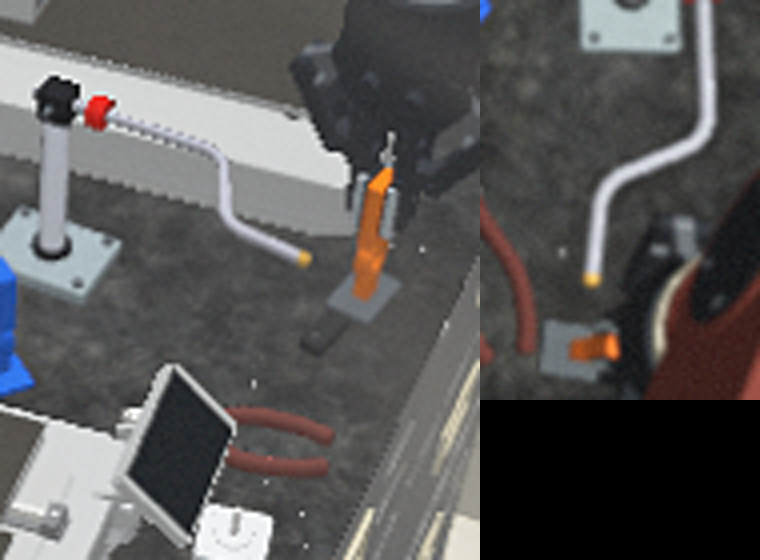

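Both cameras see the held guide in front of the brass tip: ring at scene crop (368,265), tip at (305,258); in the top crop, foot at (580,348) and tip at (592,280). I'll fit its pose relative to the rod with the same cameras.

```bash
cat > gfit.py <<'E'
from h import *
from scipy.optimize import minimize
def polys(q,yaw):
    x,y,z,tilt=q;c=lambda X,Y,Z:np.array([[a,b,d] for a in X for b in Y for d in Z])
    F=c((-.015,.015),(-.022,.022),(0,.006));an=np.linspace(0,6.283,24)
    G=np.array([[a,.013*np.cos(u),.034+.013*np.sin(u)] for a in(-.005,.005) for u in an]);T=c((-.006,.006),(-.012,.012),(.046,.092))
    # tilt about guide x axis? about the grip axis (=guide x), pivot at grip height
    M=R.from_euler('zx',[yaw,tilt]).as_matrix();pv=np.array([0,0,.034])
    return [(k,(A-pv)@M.T+[x,y,z]) for k,A in(('f',F),('o',G),('o',T))]
def render(c,q,yaw,box,k=6):
    x0,y0,x1,y1=box;o=np.zeros(((y1-y0)*k,(x1-x0)*k),np.uint8)
    for t,A in polys(q,yaw):
        uv=(proj(c,A)-[x0,y0]+.5)*k;cv2.fillConvexPoly(o,cv2.convexHull(uv.round().astype(np.int32)),{'f':100,'o':200}[t])
    ff=cv2.resize(((o==100)*255).astype(np.uint8),(x1-x0,y1-y0),interpolation=cv2.INTER_AREA)/255.
    oo=cv2.resize(((o==200)*255).astype(np.uint8),(x1-x0,y1-y0),interpolation=cv2.INTER_AREA)/255.
    return ff,oo
def masks(im,box,gray):
    x0,y0,x1,y1=box;h=cv2.cvtColor(im[y0:y1,x0:x1],cv2.COLOR_RGB2HSV)
    o=cv2.inRange(h,(3,130,60),(22,255,255))>0;g=im[y0:y1,x0:x1].astype(float).mean(2);return np.clip((g-gray[0])/(gray[1]-gray[0]),0,1)*(~o),o
E
python3 - <<'E'
from gfit import *
a=cv2.imread('pics/s3.png')[:,:,::-1];b=cv2.imread('pics/t3.png')[:,:,::-1]
bs=(408,148,434,184);bt=(440,296,470,318)
np.set_printoptions(linewidth=250)
g=lambda im,bx:im[bx[1]:bx[3],bx[0]:bx[2]].mean(2).round().astype(int)
print(g(a,(408,165,434,184)));print(g(b,bt))
q=[.4402,-.1647,.1899-.0242,0]
print(proj('scene',[q[:3]]),proj('top',[q[:3]]))
E
```

```text
[[ 70  71  78  79  77  79  77  83  82  77  91 105 111 117 117 127 131 107  81  75  72  77  83  77  77  76]
 [ 71  69  72  73  71  74  74  78  81  78  91 107 106 111 113 136 127  91  72  74  75  79  79  78  78  77]
 [ 77  71  75  72  71  73  73  74  80  78  96 100 102 106 113 122 115  86  71  72  72  72  78  78  79  78]
 [ 78  77  75  78  74  76  76  71  75  95 106 101  99 103 105 110 107 104  92  82  74  75  75  76  79  77]
 [ 79  76  75  76  76  74  74  78  94 118 109  97 107 105 108 101 107 117 114 105  94  82  76  77  78  81]
 [ 73  70  68  73  73  77  76  90 112 122 112  99 104 107 101 100 111 116 117 117 114 104  83  75  79  82]
 [ 70  73  71  71  71  72  86 110 120 118 115 105 101 107 102 101 115 116 118 118 122 114  93  81  83  88]
 [ 68  73  71  71  75  85 112 121 119 114 108 106 106 102 103 105 113 118 119 118 113  97  82  79  82  85]
 [ 76  71  77  75  83 111 123 117 119 116 109 103 103 102 107 111 114 118 118 115 100  86  87  83  83  80]
 [ 77  81  77  82 102 117 119 119 118 116 116 113 108 104 111 114 121 120 119  97  83  85  85  80  82  83]
 [ 86  85  81  92 114 123 118 
[... 3000 characters left out ...]
 26  24  29  28  32  30]
 [ 68  70  70  72  69  76  85  87  93  97 110 108 111 114 115 117 115 117 115  75  55  43  39  37  28  34  30  30  24  30]
 [ 63  63  67  66  67  59  55  61  67  74  84  81  86  88  88  95 107 112 108  67  43  29  33  26  26  29  24  29  25  24]
 [ 59  62  67  62  66  65  57  55  61  63  68  65  61  61  67  66  75  82  75  57  39  37  28  31  27  28  36  34  26  25]
 [ 58  58  61  60  60  66  64  66  60  64  68  60  60  56  63  61  55  56  56  53  49  46  42  38  29  36  43  42  32  26]
 [ 50  53  49  59  64  67  73  66  62  61  65  63  61  65  59  54  49  53  54  55  53  56  47  44  32  33  54  51  41  30]]
[[421.47709729 163.52725051]] [[458.25836683 306.64291602]]
```

```bash
cat >> gfit.py <<'E'
def fit(a,b,bs,bt,q0,yaw,free_tilt=True):
    ms=masks(a,bs,(80,117));mt=masks(b,bt,(66,117)) if bt else None
    def cost(v):
        q=list(v[:3])+[v[3] if free_tilt else 0];s=0
        for c,bx,m in(('scene',bs,ms),('top',bt,mt)):
            if bx is None: continue
            f,o=render(c,q,yaw,bx);s+=((f-m[0])**2).sum()+((o-m[1])**2).sum()
        return s+200*v[3]**2
    best=None
    for d in(.002,-.003,.005):
        S=np.vstack([q0]+[np.array(q0)+d*e for e in np.diag([1,1,1,15])])
        r=minimize(cost,q0,method='Nelder-Mead',options=dict(initial_simplex=S,xatol=1e-5,fatol=1e-3))
        if best is None or r.fun<best.fun: best=r
    return best
E
python3 - <<'E'
from gfit import *
a=cv2.imread('pics/s3.png')[:,:,::-1].copy();b=cv2.imread('pics/t3.png')[:,:,::-1].copy()
q=[.4402,-.1647,.1657,0]
for ft in(True,False):
  for args in((( 409,163,433,182),(444,297,457,317)),((409,163,433,182),None),((409,158,433,182),(444,297,456,317))):
    r=fit(a,b,*args,q,-.178,ft);print(ft,r.x.round(4),round(r.fun,2))
E
```

```text
True [ 0.4386 -0.1659  0.166  -0.0252] 83.02
True [ 0.4392 -0.1685  0.1641  0.0196] 74.21
True [ 0.4386 -0.1666  0.1654 -0.0125] 110.38
False [ 0.4386 -0.1671  0.1641  0.0361] 83.34
False [ 0.4387 -0.167   0.1652 -0.    ] 74.71
False [ 0.4387 -0.1669  0.1648  0.0341] 110.86
```

Request:
step_arm(offset=[[0.0,0.01,0.05],[0.0,0.012,0.09],[0.0,0.012,0.103],[0.0,0.05,0.103],[0.0,0.085,0.103],[0,0.102,0.103],[0,0.104,0.103],[0,0.104,0.103]], twist=[0,0,0,0,0,0,0,0], jaw=[-1,-1,-1,-1,-1,-1,-1,-1])

```text
time: 7.0
ee_pos: [0.4659, -0.1704, 0.1639]
ee_rot: [0.0, 0.768, 0.641, 0.0]
ft_force: [0.6, 0.3, -1.4]
opening: 0.0115
gripper_force: 40.8
```

```bash
python3 - <<'E'
from gfit import *
a=grab('scene','s4');b=grab('top','t4');to([.4659,-.1685,.1642],1.393)
for t in(0,1):
  o,p,M=pose();print(p.round(4))
q=[p[0],p[1],p[2]-.0242,0];print(proj('scene',[q[:3]]),proj('top',[q[:3]]))
A=cv2.resize(a[130:200,380:450],None,fx=6,fy=6,interpolation=cv2.INTER_CUBIC);B=cv2.resize(b[260:330,430:490],None,fx=6,fy=6,interpolation=cv2.INTER_CUBIC)
cv2.imwrite('pics/crop4.png',np.hstack([A,B])[:,:,::-1])
E
```

```text
t 7.1 pos [ 0.4653 -0.1702  0.1636] phi 1.3912 F [-0.1 -0.2 -1.1] zax [-0.  0. -1.] -> off [ 0.007  0.001 -0.002] tw -0.002
[ 0.4653 -0.1702  0.1636]
[ 0.4653 -0.1702  0.1636]
[[410.59095288 167.22856393]] [[456.49488152 295.56732556]]
```

View pics/crop4.png

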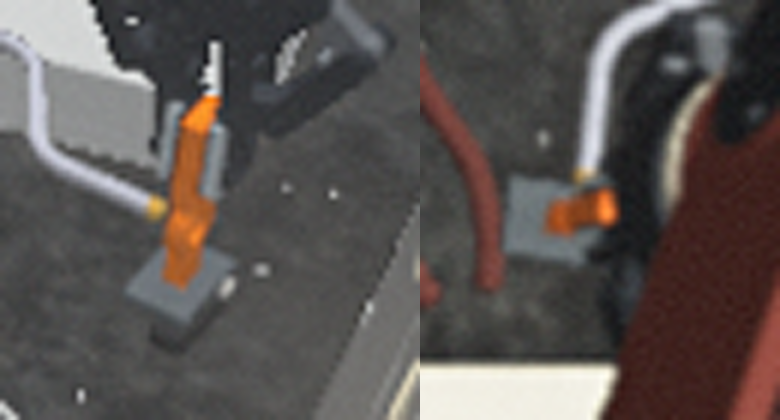

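The tip sits just behind the ring in both views (scene crop (157,208), top crop (585,176)). I'll compute the lateral offset.

```bash
python3 - <<'E'
from gfit import *
a=cv2.imread('pics/s4.png')[:,:,::-1].copy();b=cv2.imread('pics/t4.png')[:,:,::-1].copy()
q=[.4653,-.1690,.1394,0]
for ft in(True,False):
  for args in(((400,165,420,184),(442,288,457,306)),((400,165,420,184),None),((400,165,420,184),(442,290,456,306))):
    r=fit(a,b,*args,q,-.178,ft);print(ft,r.x.round(4),round(r.fun,2))
def hs(im,box):
    x0,y0,x1,y1=box;h=cv2.cvtColor(im[y0:y1,x0:x1],cv2.COLOR_RGB2HSV);m=cv2.inRange(h,(16,80,110),(28,255,255));y,x=np.nonzero(m);return x.mean()+x0,y.mean()+y0,len(x)
for n,im,bx in(('scene',a,(400,158,410,170)),('top',b,(452,284,464,293))):
    u=hs(im,bx);print(n,u,atz(n,u[:2],.14))
    print(proj(n,[[.4782,-.1729,.14]]))
E
```

```text
True [ 0.4644 -0.1725  0.1385 -0.0099] 95.83
True [ 0.4645 -0.1713  0.1392 -0.013 ] 76.51
True [ 0.4641 -0.1721  0.1393 -0.0127] 89.14
False [ 0.464  -0.1724  0.1392  0.0084] 96.03
False [ 4.647e-01 -1.719e-01  1.392e-01 -1.000e-04] 76.05
False [ 0.464  -0.1724  0.1392  0.0056] 90.85
scene (np.float64(405.8333333333333), np.float64(164.16666666666666), 12) [ 0.47899882 -0.17475599  0.14      ]
[[405.88786865 164.73732042]]
top (np.float64(456.25), np.float64(289.0), 4) [ 0.47995496 -0.17046134  0.14      ]
[[457.39550238 289.76689765]]
```

```bash
python3 - <<'E'
from rod import *
from scipy.ndimage import map_coordinates
p=np.load('rod.npy');P=path(p);s=np.r_[0,np.cumsum(np.hypot(*np.diff(P[:,:2],axis=0).T))]
g={c:cv2.imread(f'pics/{c}0.png').astype(float).mean(2) for c in('scene','top')}
for c in g:
  for k in range(len(P)-6,100,-6):
    n=np.array([-np.sin(P[k,2]),np.cos(P[k,2])])
    uv0=proj(c,[[*P[k,:2],.14]])[0];t=proj(c,[[*(P[k,:2]-.002*np.array([np.cos(P[k,2]),np.sin(P[k,2])])),.14]])[0]-uv0;t/=np.linalg.norm(t);nn=np.array([-t[1],t[0]])
    d=np.arange(-5,5.01,.2);uv=uv0+d[:,None]*nn;v=map_coordinates(g[c],[uv[:,1],uv[:,0]],order=1);w=np.clip(v-115,0,80)
    J=[(proj(c,[np.r_[P[k,:2],.14]+e])[0]-uv0)@nn for e in np.eye(3)*.001]
    print(c,round((s[-1]-s[k])*1e3),round((w*d).sum()/max(w.sum(),1),2),'px; per mm xyz',np.round(J,2))
E
```

```text
scene 5 0.5 px; per mm xyz [-0.05 -0.29  0.31]
scene 11 0.56 px; per mm xyz [-0.05 -0.29  0.31]
scene 17 0.61 px; per mm xyz [-0.05 -0.29  0.31]
scene 23 0.63 px; per mm xyz [-0.05 -0.29  0.3 ]
scene 29 0.54 px; per mm xyz [-0.05 -0.29  0.3 ]
scene 35 0.99 px; per mm xyz [-0.05 -0.29  0.3 ]
scene 42 0.93 px; per mm xyz [-0.05 -0.29  0.3 ]
scene 47 1.27 px; per mm xyz [-0.11 -0.29  0.28]
scene 52 1.11 px; per mm xyz [-0.18 -0.28  0.25]
scene 57 1.17 px; per mm xyz [-0.26 -0.26  0.21]
scene 63 1.21 px; per mm xyz [-0.33 -0.22  0.14]
scene 68 0.92 px; per mm xyz [-0.38 -0.15  0.05]
scene 74 0.01 px; per mm xyz [-0.38 -0.15  0.05]
scene 80 0.08 px; per mm xyz [-0.38 -0.15  0.05]
scene 86 0.06 px; per mm xyz [-0.38 -0.15  0.05]
scene 92 -0.01 px; per mm xyz [-0.38 -0.15  0.05]
top 5 0.07 px; per mm xyz [-0.08 -0.44  0.13]
top 11 0.08 px; per mm xyz [-0.08 -0.44  0.13]
top 17 0.03 px; per mm xyz [-0.08 -0.44  0.13]
top 23 0.03 px; per mm xyz [-0.08 -0.44  0.13]
top 29 0.05 px; per mm xyz [-0.08 -0.44  0.13]
top 35 0.05 px; per mm xyz [-0.08 -0.44  0.13]
top 42 -0.02 px; per mm xyz [-0.08 -0.44  0.13]
top 47 0.01 px; per mm xyz [-0.17 -0.42  0.11]
top 52 0.01 px; per mm xyz [-0.25 -0.38  0.09]
top 57 -0.0 px; per mm xyz [-0.32 -0.32  0.07]
top 63 -0.1 px; per mm xyz [-0.38 -0.25  0.04]
top 68 -0.11 px; per mm xyz [-0.42 -0.17  0.01]
top 74 -0.07 px; per mm xyz [-0.42 -0.17  0.01]
top 80 0.03 px; per mm xyz [-0.41 -0.17  0.01]
top 86 -0.12 px; per mm xyz [-0.41 -0.17  0.01]
top 92 -0.05 px; per mm xyz [-0.41 -0.17  0.01]
```

Request:
step_arm(offset=[[0.006,0.0,-0.004],[0.006,0.006,-0.004],[0.006,0.012,-0.004],[0.006,0.016,-0.004],[0.006,0.018,-0.004],[0.006,0.02,-0.004],[0.006,0.022,-0.004],[0.006,0.022,-0.004]], twist=[0,0,0,0,0,0,0,0], jaw=[-1,-1,-1,-1,-1,-1,-1,-1])

```text
time: 7.77
ee_pos: [0.471, -0.1698, 0.1645]
ee_rot: [-0.0, 0.768, 0.641, -0.0]
ft_force: [0.2, 0.3, -0.7]
opening: 0.0114
gripper_force: 40.8
```

Request:
step_arm(offset=[[0,0.004,0],[0,0.008,0],[0,0.008,0]], twist=[0,0,0], jaw=[-1,-1,-1])

```text
time: 8.02
ee_pos: [0.4731, -0.1701, 0.1646]
ee_rot: [0.0, 0.768, 0.641, 0.0]
ft_force: [0.2, 0.1, -1.5]
opening: 0.0115
gripper_force: 40.8
```

Request:
step_arm(offset=[[0,0.004,0],[0,0.008,0],[0,0.012,0],[0,0.012,0]], twist=[0,0,0,0], jaw=[-1,-1,-1,-1])

```text
time: 8.35
ee_pos: [0.4761, -0.1707, 0.1646]
ee_rot: [0.0, 0.768, 0.641, 0.0]
ft_force: [0.1, 0.3, -1.8]
opening: 0.0116
gripper_force: 40.8
```

Request:
step_arm(offset=[[0,0.004,0],[0,0.008,0],[0,0.012,0],[0,0.016,0],[0,0.016,0]], twist=[0,0,0,0,0], jaw=[-1,-1,-1,-1,-1])

```text
time: 8.77
ee_pos: [0.48, -0.1714, 0.1645]
ee_rot: [0.0, 0.768, 0.641, 0.0]
ft_force: [-1.1, 1.3, -1.3]
opening: 0.012
gripper_force: 40.8
```

```bash
python3 - <<'E'
from gfit import *
a=grab('scene','s5');b=grab('top','t5');to([.4816,-.1715,.1645],1.393)
A=cv2.resize(a[130:200,380:450],None,fx=6,fy=6,interpolation=cv2.INTER_CUBIC);B=cv2.resize(b[250:320,430:490],None,fx=6,fy=6,interpolation=cv2.INTER_CUBIC)
cv2.imwrite('pics/crop5.png',np.hstack([A,B])[:,:,::-1])
E
```

```text
t 8.87 pos [ 0.4798 -0.1713  0.1645] phi 1.3911 F [ 0.7 -0.6 -1.2] zax [-0.  0. -1.] -> off [0.001 0.007 0.   ] tw -0.002
```

View pics/crop5.png

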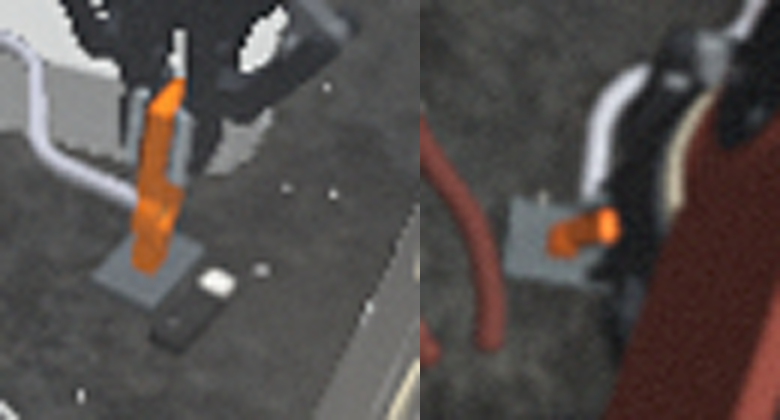

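The rod now passes into the ring (scene crop (150,205)) with no contact force. I'll set up the path follower, which prints the rows for me to enter.

```bash
cat > nxt.py <<'E'
import sys,json
from rod import *
# usage: nxt.py s_end(mm from tip) step(mm) biasx biasy(mm)
st=json.load(open('cmd.json'));se,step,bx,by=map(float,sys.argv[1:5])
p=np.load('rod.npy');P=path(p)[::-1];s=np.r_[0,np.cumsum(np.hypot(*np.diff(P[:,:2],axis=0).T))]*1e3
ip=lambda v,i:np.interp(v,s,P[:,i]) if v<s[-1] else None
n=int(np.ceil((se-st['s'])/step-1e-6));f=st['phi'];rows=[];tw=[]
for k in range(1,n+1):
    v=st['s']+(se-st['s'])*k/n;X=ip(v,0)+bx/1e3;Y=ip(v,1)+by/1e3;ph=ip(v,2)-np.pi/2
    d=np.array([X-st['x'],Y-st['y']]);rows.append([round(float(d@[np.cos(f),np.sin(f)])/.25,3),round(float(d@[np.sin(f),-np.cos(f)])/.25,3),0]);tw.append(round(float(-(ph-f)/(np.pi/4)),3))
print(json.dumps(rows),tw,len(rows))
o,pp,M=pose();print('t',round(o['time'],1),'meas-cmd mm',((pp[:2]-[st['x'],st['y']])*1e3).round(2),round(pp[2],4),'F tool',(M.T@np.array(o['ft_force'])).round(1),'total',round(s[-1],1))
a,b,_=rows[-1];st.update(x=st['x']+.25*(a*np.cos(f)+b*np.sin(f)),y=st['y']+.25*(a*np.sin(f)-b*np.cos(f)),phi=f-tw[-1]*np.pi/4,s=se);json.dump(st,open('cmd.json','w'))
E
echo '{"x":0.4799,"y":-0.1714,"phi":1.392,"s":0}' > cmd.json
python3 nxt.py 14 2 1.5 1.7
```

```text
[[0.0, 0.007, 0], [0.0, 0.015, 0], [0.0, 0.023, 0], [0.0, 0.031, 0], [0.0, 0.039, 0], [0.0, 0.047, 0], [0.0, 0.055, 0]] [-0.001, -0.001, -0.001, -0.001, -0.001, -0.001, -0.001] 7
t 8.9 meas-cmd mm [-0.06  0.07] 0.1645 F tool [-0.5  0.8  1.2] total 196.0
```

Request:
step_arm(offset=[[0.0,0.007,0],[0.0,0.015,0],[0.0,0.023,0],[0.0,0.031,0],[0.0,0.039,0],[0.0,0.047,0],[0.0,0.055,0],[0.0,0.055,0]], twist=[-0.001,-0.001,-0.001,-0.001,-0.001,-0.001,-0.001,-0.001], jaw=[-1,-1,-1,-1,-1,-1,-1,-1])

```text
time: 9.53
ee_pos: [0.4937, -0.1739, 0.1646]
ee_rot: [0.0, 0.767, 0.641, 0.0]
ft_force: [0.0, -0.0, -1.5]
opening: 0.0114
gripper_force: 40.8
```

```bash
python3 nxt.py 30 2 1.5 1.7
```

```text
[[0.0, 0.008, 0], [0.0, 0.016, 0], [0.0, 0.024, 0], [0.0, 0.032, 0], [0.0, 0.04, 0], [0.0, 0.048, 0], [0.0, 0.056, 0], [0.0, 0.064, 0]] [0.0, 0.0, 0.0, 0.0, 0.0, 0.0, 0.0, 0.0] 8
t 9.5 meas-cmd mm [ 0.3  -0.02] 0.1646 F tool [-0.   0.   1.5] total 196.0
```

Request:
step_arm(offset=[[0.0,0.008,0],[0.0,0.016,0],[0.0,0.024,0],[0.0,0.032,0],[0.0,0.04,0],[0.0,0.048,0],[0.0,0.056,0],[0.0,0.064,0],[0.0,0.064,0]], twist=[0,0,0,0,0,0,0,0,0], jaw=[-1,-1,-1,-1,-1,-1,-1,-1,-1])

```text
time: 10.28
ee_pos: [0.5094, -0.1767, 0.1646]
ee_rot: [0.0, 0.767, 0.641, 0.0]
ft_force: [-0.3, 0.3, -0.8]
opening: 0.0119
gripper_force: 40.8
```

Request:
step_arm(offset=[[0.002,0,0],[0.004,0,0],[0.004,0,0]], twist=[0,0,0], jaw=[-1,-1,-1])

```text
time: 10.53
ee_pos: [0.5092, -0.1755, 0.1645]
ee_rot: [-0.0, 0.767, 0.641, -0.0]
ft_force: [0.0, -0.0, -1.0]
opening: 0.0114
gripper_force: 40.8
```

Request:
step_arm(offset=[[0.001,0,0],[0.002,0,0],[0.002,0,0]], twist=[0,0,0], jaw=[-1,-1,-1])

```text
time: 10.78
ee_pos: [0.5093, -0.1751, 0.1646]
ee_rot: [-0.0, 0.767, 0.641, 0.0]
ft_force: [-0.3, 0.2, -0.4]
opening: 0.0112
gripper_force: 40.8
```

Request:
step_arm(offset=[[0.002,0,0],[0.002,0,0]], twist=[0,0], jaw=[-1,-1])

```text
time: 10.95
ee_pos: [0.5094, -0.1746, 0.1645]
ee_rot: [-0.0, 0.767, 0.641, 0.0]
ft_force: [0.1, -0.6, -0.9]
opening: 0.0111
gripper_force: 40.8
```

Request:
step_arm(offset=[[0.002,0,0],[0.002,0,0]], twist=[0,0], jaw=[-1,-1])

```text
time: 11.12
ee_pos: [0.5095, -0.1742, 0.1645]
ee_rot: [0.0, 0.767, 0.641, -0.0]
ft_force: [-0.5, -0.2, -0.8]
opening: 0.0114
gripper_force: 40.8
```

Request:
step_arm(offset=[[0.002,0,0],[0.002,0,0]], twist=[0,0], jaw=[-1,-1])

```text
time: 11.28
ee_pos: [0.5096, -0.174, 0.1646]
ee_rot: [0.0, 0.767, 0.641, -0.0]
ft_force: [-0.7, -2.5, -0.8]
opening: 0.0118
gripper_force: 40.8
```

```bash
python3 - <<'E'
import json,numpy as np
s=json.load(open('cmd.json'));s['x']+=.003*np.cos(s['phi']);s['y']+=.003*np.sin(s['phi']);json.dump(s,open('cmd.json','w'))
E
python3 nxt.py 46 2 1.5 2.0
```

```text
[[-0.011, 0.008, 0], [-0.011, 0.016, 0], [-0.011, 0.024, 0], [-0.011, 0.032, 0], [-0.011, 0.04, 0], [-0.011, 0.048, 0], [-0.011, 0.056, 0], [-0.012, 0.064, 0]] [0.0, 0.0, 0.0, 0.0, 0.0, 0.021, 0.119, 0.217] 8
t 11.3 meas-cmd mm [-0.1  -0.24] 0.1646 F tool [-2.5 -0.2  0.9] total 196.0
```

Request:
step_arm(offset=[[-0.011,0.008,0],[-0.011,0.016,0],[-0.011,0.024,0],[-0.011,0.032,0],[-0.011,0.04,0],[-0.011,0.048,0],[-0.011,0.056,0],[-0.012,0.064,0],[-0.012,0.064,0]], twist=[0.0,0.0,0.0,0.0,0.0,0.021,0.119,0.217,0.217], jaw=[-1,-1,-1,-1,-1,-1,-1,-1,-1])

```text
time: 12.03
ee_pos: [0.5252, -0.1795, 0.1646]
ee_rot: [0.0, 0.82, 0.572, 0.0]
ft_force: [-0.8, -0.6, -0.3]
opening: 0.011
gripper_force: 40.8
```

```bash
python3 nxt.py 54 1.6 1.5 2.0
```

```text
[[-0.0, 0.006, 0], [-0.001, 0.013, 0], [-0.002, 0.019, 0], [-0.003, 0.025, 0], [-0.005, 0.031, 0]] [0.078, 0.157, 0.235, 0.313, 0.392] 5
t 12.0 meas-cmd mm [ 0.32 -0.02] 0.1646 F tool [-0.8 -0.5  0.3] total 196.0
```

Request:
step_arm(offset=[[-0.0,0.006,0],[-0.001,0.013,0],[-0.002,0.019,0],[-0.003,0.025,0],[-0.005,0.031,0],[-0.005,0.031,0]], twist=[0.078,0.157,0.235,0.313,0.392,0.392], jaw=[-1,-1,-1,-1,-1,-1])

```text
time: 12.53
ee_pos: [0.5318, -0.1834, 0.1645]
ee_rot: [0.0, 0.898, 0.441, 0.0]
ft_force: [-0.4, -0.3, -0.8]
opening: 0.0113
gripper_force: 40.8
```

```bash
python3 nxt.py 62 1.6 1.5 2.0
```

```text
[[-0.0, 0.007, 0], [-0.001, 0.013, 0], [-0.002, 0.019, 0], [-0.003, 0.026, 0], [-0.005, 0.032, 0]] [0.078, 0.156, 0.235, 0.313, 0.391] 5
t 12.5 meas-cmd mm [ 0.06 -0.06] 0.1645 F tool [-0.5 -0.1  0.8] total 196.0
```

Request:
step_arm(offset=[[-0.0,0.007,0],[-0.001,0.013,0],[-0.002,0.019,0],[-0.003,0.026,0],[-0.005,0.032,0],[-0.005,0.032,0]], twist=[0.078,0.156,0.235,0.313,0.391,0.391], jaw=[-1,-1,-1,-1,-1,-1])

```text
time: 13.03
ee_pos: [0.5373, -0.1893, 0.1645]
ee_rot: [-0.0, 0.954, 0.299, -0.0]
ft_force: [-0.4, 0.7, -1.3]
opening: 0.0116
gripper_force: 40.8
```

```bash
python3 nxt.py 70 1.6 1.5 2.0
```

```text
[[-0.0, 0.006, 0], [-0.001, 0.013, 0], [-0.002, 0.019, 0], [-0.003, 0.025, 0], [-0.005, 0.031, 0]] [0.079, 0.157, 0.236, 0.283, 0.283] 5
t 13.0 meas-cmd mm [-0.05 -0.05] 0.1645 F tool [ 0.1 -0.8  1.3] total 196.0
```

Request:
step_arm(offset=[[-0.0,0.006,0],[-0.001,0.013,0],[-0.002,0.019,0],[-0.003,0.025,0],[-0.005,0.031,0],[-0.005,0.031,0]], twist=[0.079,0.157,0.236,0.283,0.283,0.283], jaw=[-1,-1,-1,-1,-1,-1])

```text
time: 13.53
ee_pos: [0.5406, -0.1964, 0.1645]
ee_rot: [0.0, 0.981, 0.193, 0.0]
ft_force: [0.4, -0.3, -0.8]
opening: 0.0117
gripper_force: 40.8
```

```bash
python3 nxt.py 82 2 1.5 2.0
```

```text
[[0.001, 0.008, 0], [0.001, 0.016, 0], [0.001, 0.024, 0], [0.001, 0.032, 0], [0.001, 0.04, 0], [0.001, 0.048, 0]] [-0.0, -0.0, -0.0, -0.0, -0.0, -0.0] 6
t 13.5 meas-cmd mm [-0.11 -0.15] 0.1645 F tool [0.2 0.4 0.8] total 196.0
```

Request:
step_arm(offset=[[0.001,0.008,0],[0.001,0.016,0],[0.001,0.024,0],[0.001,0.032,0],[0.001,0.04,0],[0.001,0.048,0],[0.001,0.048,0]], twist=[0,0,0,0,0,0,0], jaw=[-1,-1,-1,-1,-1,-1,-1])

```text
time: 14.12
ee_pos: [0.5455, -0.2077, 0.1645]
ee_rot: [0.0, 0.982, 0.191, 0.0]
ft_force: [-0.5, 0.4, -0.6]
opening: 0.0114
gripper_force: 40.8
```

Request:
step_arm(offset=[[0.003,0,0],[0.006,0,0],[0.006,0,0]], twist=[0,0,0], jaw=[-1,-1,-1])

```text
time: 14.37
ee_pos: [0.5469, -0.2066, 0.1645]
ee_rot: [-0.0, 0.982, 0.191, 0.0]
ft_force: [0.3, -0.4, -1.4]
opening: 0.0115
gripper_force: 40.8
```

Request:
step_arm(offset=[[-0.003,0,0],[-0.006,0,0],[-0.009,0,0],[-0.012,0,0],[-0.012,0,0]], twist=[0,0,0,0,0], jaw=[-1,-1,-1,-1,-1])

```text
time: 14.78
ee_pos: [0.5438, -0.2079, 0.1645]
ee_rot: [-0.0, 0.982, 0.191, -0.0]
ft_force: [-0.4, -0.1, -1.6]
opening: 0.0112
gripper_force: 40.8
```

Free to ±1.5 mm on both sides, so the ring is well centred. I'll continue.

```bash
python3 - <<'E'
import json,numpy as np
s=json.load(open('cmd.json'));s['x']-=.0015*np.cos(s['phi']);s['y']-=.0015*np.sin(s['phi']);json.dump(s,open('cmd.json','w'))
E
python3 nxt.py 98 2 1.5 2.0
```

```text
[[0.006, 0.008, 0], [0.006, 0.016, 0], [0.006, 0.024, 0], [0.006, 0.032, 0], [0.006, 0.04, 0], [0.006, 0.048, 0], [0.006, 0.056, 0], [0.006, 0.064, 0]] [-0.0, -0.0, -0.0, -0.0, -0.0, -0.0, -0.0, -0.0] 8
t 14.8 meas-cmd mm [-0.3  -0.03] 0.1645 F tool [-0.4 -0.1  1.6] total 196.0
```

Request:
step_arm(offset=[[0.006,0.008,0],[0.006,0.016,0],[0.006,0.024,0],[0.006,0.032,0],[0.006,0.04,0],[0.006,0.048,0],[0.006,0.056,0],[0.006,0.064,0],[0.006,0.064,0]], twist=[0,0,0,0,0,0,0,0,0], jaw=[-1,-1,-1,-1,-1,-1,-1,-1,-1])

```text
time: 15.53
ee_pos: [0.5515, -0.2225, 0.1646]
ee_rot: [0.0, 0.982, 0.191, 0.0]
ft_force: [0.1, 0.2, -1.2]
opening: 0.0114
gripper_force: 40.8
```

```bash
python3 nxt.py 110 1.7 1.5 2.0
```

```text
[[-0.0, 0.006, 0], [-0.0, 0.012, 0], [-0.0, 0.018, 0], [-0.0, 0.024, 0], [0.0, 0.03, 0], [0.001, 0.036, 0], [0.002, 0.042, 0], [0.003, 0.048, 0]] [-0.0, -0.0, -0.0, -0.045, -0.119, -0.192, -0.266, -0.339] 8
t 15.5 meas-cmd mm [ 0.01 -0.41] 0.1646 F tool [ 0.2 -0.2  1.2] total 196.0
```

Request:
step_arm(offset=[[0.0,0.006,0],[0.0,0.012,0],[0.0,0.018,0],[0.0,0.024,0],[0.0,0.03,0],[0.001,0.036,0],[0.002,0.042,0],[0.003,0.048,0],[0.003,0.048,0]], twist=[0,0,0,-0.045,-0.119,-0.192,-0.266,-0.339,-0.339], jaw=[-1,-1,-1,-1,-1,-1,-1,-1,-1])

```text
time: 16.28
ee_pos: [0.5567, -0.2333, 0.1646]
ee_rot: [0.0, 0.947, 0.32, 0.0]
ft_force: [0.3, -0.4, -1.3]
opening: 0.0117
gripper_force: 40.8
```

```bash
python3 nxt.py 119 1.6 1.5 2.0
```

```text
[[0.0, 0.006, 0], [0.001, 0.012, 0], [0.002, 0.018, 0], [0.003, 0.024, 0], [0.005, 0.03, 0], [0.006, 0.035, 0]] [-0.073, -0.147, -0.22, -0.294, -0.367, -0.441] 6
t 16.3 meas-cmd mm [-0.02 -0.28] 0.1646 F tool [-0.   0.5  1.3] total 196.0
```

Request:
step_arm(offset=[[0.0,0.006,0],[0.001,0.012,0],[0.002,0.018,0],[0.003,0.024,0],[0.005,0.03,0],[0.006,0.035,0],[0.006,0.035,0]], twist=[-0.073,-0.147,-0.22,-0.294,-0.367,-0.441,-0.441], jaw=[-1,-1,-1,-1,-1,-1,-1])

```text
time: 16.87
ee_pos: [0.5632, -0.2391, 0.1645]
ee_rot: [0.0, 0.878, 0.478, 0.0]
ft_force: [-0.9, -0.3, -0.8]
opening: 0.0113
gripper_force: 40.8
```

```bash
python3 nxt.py 128 1.6 1.5 2.0
```

```text
[[0.0, 0.006, 0], [0.001, 0.012, 0], [0.002, 0.018, 0], [0.003, 0.024, 0], [0.005, 0.03, 0], [0.006, 0.036, 0]] [-0.073, -0.147, -0.22, -0.294, -0.367, -0.44] 6
t 16.9 meas-cmd mm [-0.04 -0.09] 0.1645 F tool [-0.7 -0.6  0.8] total 196.0
```

Request:
step_arm(offset=[[0.0,0.006,0],[0.001,0.012,0],[0.002,0.018,0],[0.003,0.024,0],[0.005,0.03,0],[0.006,0.036,0],[0.006,0.036,0]], twist=[-0.073,-0.147,-0.22,-0.294,-0.367,-0.44,-0.44], jaw=[-1,-1,-1,-1,-1,-1,-1])

```text
time: 17.45
ee_pos: [0.5715, -0.2427, 0.1645]
ee_rot: [0.0, 0.783, 0.622, 0.0]
ft_force: [0.7, 0.3, -0.2]
opening: 0.0115
gripper_force: 40.8
```

```bash
python3 nxt.py 138 1.6 1.5 2.0
```

```text
[[0.001, 0.006, 0], [0.001, 0.011, 0], [0.002, 0.017, 0], [0.003, 0.023, 0], [0.004, 0.028, 0], [0.005, 0.034, 0], [0.006, 0.039, 0]] [-0.07, -0.14, -0.21, -0.245, -0.245, -0.245, -0.245] 7
t 17.4 meas-cmd mm [-0.04 -0.01] 0.1645 F tool [0.4 0.7 0.2] total 196.0
```

Request:
step_arm(offset=[[0.001,0.006,0],[0.001,0.011,0],[0.002,0.017,0],[0.003,0.023,0],[0.004,0.028,0],[0.005,0.034,0],[0.006,0.039,0],[0.006,0.039,0]], twist=[-0.07,-0.14,-0.21,-0.245,-0.245,-0.245,-0.245,-0.245], jaw=[-1,-1,-1,-1,-1,-1,-1,-1])

```text
time: 18.12
ee_pos: [0.5814, -0.2434, 0.1645]
ee_rot: [0.0, 0.72, 0.694, 0.0]
ft_force: [0.5, 0.1, -1.7]
opening: 0.0117
gripper_force: 40.8
```

```bash
python3 nxt.py 154 2 1.5 2.0
```

```text
[[0.0, 0.008, 0], [0.0, 0.016, 0], [0.0, 0.024, 0], [0.0, 0.032, 0], [0.0, 0.04, 0], [0.0, 0.048, 0], [0.0, 0.056, 0], [0.0, 0.064, 0]] [0.0, 0.0, 0.0, 0.0, 0.0, 0.0, 0.0, 0.0] 8
t 18.1 meas-cmd mm [ 0.01 -0.  ] 0.1645 F tool [0.1 0.5 1.7] total 196.0
```

Request:
step_arm(offset=[[0.0,0.008,0],[0.0,0.016,0],[0.0,0.024,0],[0.0,0.032,0],[0.0,0.04,0],[0.0,0.048,0],[0.0,0.056,0],[0.0,0.064,0],[0.0,0.064,0]], twist=[0,0,0,0,0,0,0,0,0], jaw=[-1,-1,-1,-1,-1,-1,-1,-1,-1])

```text
time: 18.87
ee_pos: [0.5976, -0.244, 0.1645]
ee_rot: [0.0, 0.72, 0.694, 0.0]
ft_force: [0.1, -0.1, -1.1]
opening: 0.0114
gripper_force: 40.8
```

Request:
step_arm(offset=[[0.003,0,0],[0.006,0,0],[0.006,0,0]], twist=[0,0,0], jaw=[-1,-1,-1])

```text
time: 19.12
ee_pos: [0.5972, -0.2423, 0.1645]
ee_rot: [-0.0, 0.72, 0.694, -0.0]
ft_force: [-0.6, 0.1, -1.4]
opening: 0.0114
gripper_force: 40.8
```

Request:
step_arm(offset=[[-0.003,0,0],[-0.006,0,0],[-0.009,0,0],[-0.012,0,0],[-0.012,0,0]], twist=[0,0,0,0,0], jaw=[-1,-1,-1,-1,-1])

```text
time: 19.53
ee_pos: [0.5972, -0.2457, 0.1646]
ee_rot: [0.0, 0.72, 0.694, -0.0]
ft_force: [0.3, 0.6, -0.4]
opening: 0.0113
gripper_force: 40.8
```

Centred here too. Next, advance to about 10 mm before home.

Request:
step_arm(offset=[[0.006,0.009,0],[0.006,0.018,0],[0.006,0.027,0],[0.006,0.036,0],[0.006,0.045,0],[0.006,0.054,0],[0.006,0.063,0],[0.006,0.072,0],[0.006,0.08,0],[0.006,0.08,0]], twist=[0,0,0,0,0,0,0,0,0,0], jaw=[-1,-1,-1,-1,-1,-1,-1,-1,-1,-1])

```text
time: 20.37
ee_pos: [0.6176, -0.2447, 0.1645]
ee_rot: [0.0, 0.72, 0.694, 0.0]
ft_force: [-0.2, 0.1, -0.5]
opening: 0.0111
gripper_force: 40.8
```

Request:
step_arm(offset=[[0,0.009,0],[0,0.018,0],[0,0.027,0],[0,0.032,0],[0,0.032,0]], twist=[0,0,0,0,0], jaw=[-1,-1,-1,-1,-1])

```text
time: 20.78
ee_pos: [0.6255, -0.245, 0.1646]
ee_rot: [0.0, 0.72, 0.694, 0.0]
ft_force: [0.1, -0.9, -0.4]
opening: 0.0113
gripper_force: 40.8
```

Request:
step_arm(offset=[[0,0.006,0],[0,0.012,0],[0,0.018,0],[0,0.018,0]], twist=[0,0,0,0], jaw=[-1,-1,-1,-1])

```text
time: 21.12
ee_pos: [0.63, -0.2451, 0.1646]
ee_rot: [0.0, 0.72, 0.694, 0.0]
ft_force: [-0.1, 0.2, -0.9]
opening: 0.0114
gripper_force: 40.8
```

Request:
step_arm(offset=[[0,0.003,0],[0,0.006,0],[0,0.006,0]], twist=[0,0,0], jaw=[-1,-1,-1])

```text
time: 21.37
ee_pos: [0.6313, -0.2452, 0.1645]
ee_rot: [0.0, 0.72, 0.694, 0.0]
ft_force: [-0.2, -0.4, -0.9]
opening: 0.0114
gripper_force: 40.8
```

Request:
step_arm(offset=[[0,0.002,0],[0,0.004,0],[0,0.004,0]], twist=[0,0,0], jaw=[-1,-1,-1])

```text
time: 21.62
ee_pos: [0.6323, -0.2452, 0.1645]
ee_rot: [-0.0, 0.72, 0.694, 0.0]
ft_force: [-0.2, 0.2, -0.8]
opening: 0.0115
gripper_force: 40.8
```

Request:
step_arm(offset=[[0,0.002,0],[0,0.004,0],[0,0.004,0]], twist=[0,0,0], jaw=[-1,-1,-1])

```text
time: 21.87
ee_pos: [0.6333, -0.2453, 0.1646]
ee_rot: [0.0, 0.72, 0.694, 0.0]
ft_force: [0.2, 0.5, -0.8]
opening: 0.0117
gripper_force: 40.8
```

Request:
step_arm(offset=[[0,0.002,0],[0,0.003,0],[0,0.003,0]], twist=[0,0,0], jaw=[-1,-1,-1])

```text
time: 22.12
ee_pos: [0.634, -0.2453, 0.1645]
ee_rot: [-0.0, 0.72, 0.694, -0.0]
ft_force: [0.0, 1.2, 0.2]
opening: 0.0114
gripper_force: 40.8
```

Request:
step_arm(offset=[[0,0.002,0],[0,0.003,0],[0,0.003,0]], twist=[0,0,0], jaw=[-1,-1,-1])

```text
time: 22.37
ee_pos: [0.6342, -0.2453, 0.1645]
ee_rot: [-0.001, 0.72, 0.694, -0.0]
ft_force: [-3.4, -0.1, 1.2]
opening: 0.0113
gripper_force: 41.0
```

Request:
step_arm(offset=[[0,0.001,0],[0,0.002,0],[0,0.002,0]], twist=[0,0,0], jaw=[-1,-1,-1])

```text
time: 22.62
ee_pos: [0.6343, -0.2453, 0.1645]
ee_rot: [-0.001, 0.72, 0.694, -0.001]
ft_force: [-5.4, 0.4, 1.7]
opening: 0.0111
gripper_force: 41.1
```

The ring touches the collar at x=0.6343, as expected. Relax the push, lower it until it rests on the rod, then release.

Request:
step_arm(offset=[[0,-0.003,0],[0,-0.003,0.003],[0,-0.003,0.006],[0,-0.003,0.009],[0,-0.003,0.009]], twist=[0,0,0,0,0], jaw=[-1,-1,-1,-1,-1])

```text
time: 23.03
ee_pos: [0.6342, -0.2454, 0.1628]
ee_rot: [-0.0, 0.72, 0.694, -0.0]
ft_force: [-4.9, 0.6, 3.5]
opening: 0.0115
gripper_force: 41.4
```

Request:
step_arm(offset=[[0,-0.001,-0.001],[0,-0.002,-0.001],[0,-0.002,-0.001]], twist=[0,0,0], jaw=[-1,-1,-1])

```text
time: 23.28
ee_pos: [0.6342, -0.2454, 0.1628]
ee_rot: [0.0, 0.72, 0.694, 0.0]
ft_force: [-3.5, -0.4, 2.4]
opening: 0.0112
gripper_force: 41.3
```

Request:
step_arm(offset=[[0,-0.001,-0.001],[0,-0.002,-0.001],[0,-0.002,-0.001]], twist=[0,0,0], jaw=[-1,-1,-1])

```text
time: 23.53
ee_pos: [0.6341, -0.2454, 0.1629]
ee_rot: [0.001, 0.72, 0.694, 0.0]
ft_force: [0.5, 0.1, 1.1]
opening: 0.0113
gripper_force: 41.1
```

Request:
step_arm(offset=[[0,0,0],[0,0,0],[0,0,0],[0,0,0],[0,0,0],[0,0,0]], twist=[0,0,0,0,0,0], jaw=[-0.68,-0.64,-0.6,-0.5,-0.4,-0.3])

```text
time: 24.03
ee_pos: [0.6335, -0.2453, 0.1628]
ee_rot: [0.0, 0.72, 0.694, 0.0]
ft_force: [0.4, 0.6, -0.6]
opening: 0.0298
gripper_force: 0.0
```

```bash
python3 - <<'E'
from h import *
a=grab('scene','s6');b=grab('top','t6');to([.634,-.2454,.26])
A=cv2.resize(a[90:190,320:420],None,fx=4,fy=4,interpolation=cv2.INTER_CUBIC);B=cv2.resize(b[190:290,440:520],None,fx=4,fy=4,interpolation=cv2.INTER_CUBIC)
cv2.imwrite('pics/crop6.png',np.hstack([A,B])[:,:,::-1])
E
```

```text
t 24.13 pos [ 0.6335 -0.2453  0.1628] phi 1.5348 F [-0.9  0.4 -0.5] zax [ 0.  0. -1.] -> off [-0.     0.002 -0.389] tw 0
```

View pics/crop6.png

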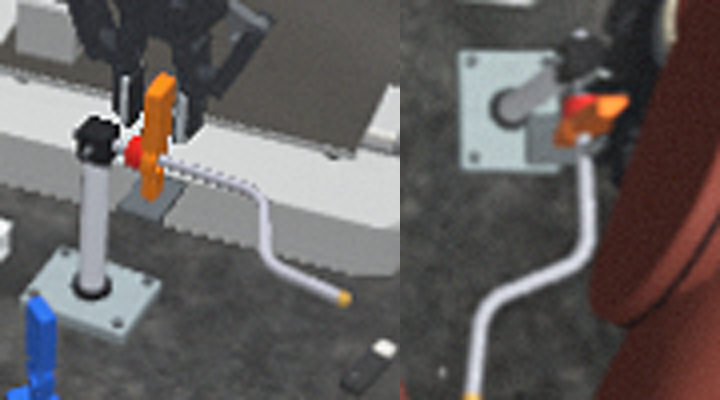

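The guide hangs upright against the red collar (scene crop (150,160)) with the fingers clear. I'll lift away.

Request:
step_arm(offset=[[0,0,-0.03],[0,0,-0.08],[0,0,-0.15],[0,0,-0.24],[0,0,-0.33],[0,0,-0.4],[0,0,-0.42],[0,0,-0.42],[0,0,-0.42]], twist=[0,0,0,0,0,0,0,0,0], jaw=[-0.3,-0.3,-0.3,-0.3,-0.3,-0.3,-0.3,-0.3,-0.3])

```text
time: 24.88
ee_pos: [0.6335, -0.2453, 0.2679]
ee_rot: [0.0, 0.72, 0.694, 0.0]
ft_force: [0.8, 0.4, 0.0]
opening: 0.03
gripper_force: 0.0
```

```bash
python3 - <<'E'
from h import *
a=grab('scene','s7');b=grab('top','t7');to([.634,-.2454,.26])
A=cv2.resize(a[90:190,320:420],None,fx=4,fy=4,interpolation=cv2.INTER_CUBIC);B=cv2.resize(b[190:290,440:520],None,fx=4,fy=4,interpolation=cv2.INTER_CUBIC)
cv2.imwrite('pics/crop7.png',np.hstack([A,B])[:,:,::-1])
E
```

```text
t 24.98 pos [ 0.6328 -0.2449  0.266 ] phi 1.5348 F [-0.2  0.2 -0.6] zax [-0.002  0.001 -1.   ] -> off [-0.002  0.005  0.024] tw 0
```

View pics/crop7.png

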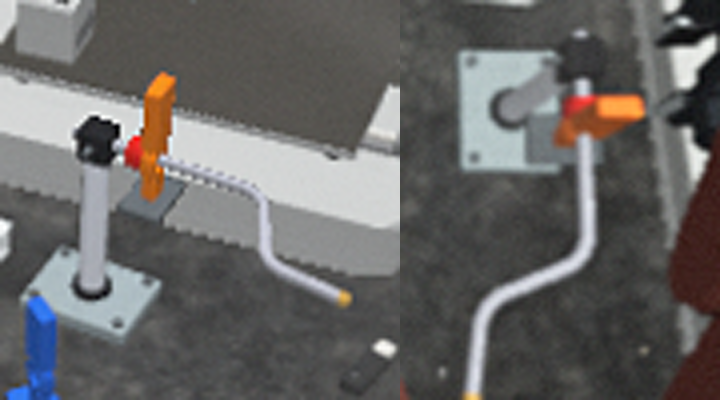

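The guide hangs still and upright against the collar, released.

```bash
python3 -c "
from cell import job
print(job.finish_job())"
```

```text
the job is handed in; nothing more can be done
None
```

The orange guide hangs released and upright on the rod, home against the red stop collar; I handed the job in after about 25 s of robot time, no reading showed more than about 6 N on the rod, I never touched the stepper or carton, and the hand-in gave no verdict.

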